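Stow a relay module in the one bench drawer that opens

ROBOT

A 7-joint arm with a two-finger parallel gripper is mounted at the origin on the work surface. World frame = base frame: x ahead of the robot, y to its left, z up, the work surface at z = 0. Lengths are in m, angles in rad, forces in N, time in s.
With the tool pointing down it reaches from about 0.425 to 0.875 m from the base axis. Payload 9.9 kg.
Tool frame: the origin (TCP) lies at the very end of the fingers, on their centre line; the grasp point (between the pads) lies 19 mm behind it; z points along the fingers, y is the line along which they close (so a half turn about z gives the same grasp; the last joint's range is limited). The gripper opens to 85 mm and grips with 20 to 120 N. Pads are 22 mm wide; open, the fingers measure 114 mm over their backs; the gripper's body (76 mm by 85 mm) begins 54 mm behind the grasp point. The pads swing forward as they close: fully open they stand 13 mm farther back than shut.
Start: joints at [-1.251, 0.576, 0.025, 1.437, -0.015, 1.129, -0.057], TCP at [0.265, 0.621, 0.231] pointing down, gripper open.
Joint ranges: [-2.76, 2.76], [-0.34, 2.15], [-1.52, 1.57], [0.19, 2.46], [-1.09, 4.23], [0.17, 1.99], [-2.82, 2.82]. Speed limits (rad/s): [2.22, 2.22, 3.01, 3.01, 3.14, 3.14, 3.14].

INTERFACE

Orientations are given as a rotation vector (axis times angle).
In Python, from cell import arm, read_camera, calibration gives the robot as it stands.
- The arm moves only by the shell command python3 -m pendant 'ROWS'. ROWS is JSON, a list that holds one entry, the list of rows, each a list of 7 numbers: the turn, a rotation vector about the tool's x, y, z each as a share of pi/2 rad, from -1 to 1, then the shift along the tool's x, y, z each as a share of 250 mm, from -1 to 1, then the opening, from -1 (shut) to 1 (fully open). A call has 1 to 10 rows; each row is the pose to reach, as a shift and turn from the pose commanded when the call began, along the tool's axes at that moment; what a row does not reach only later rows make up. A row lasts 1/12 s, in which the tool goes at most 41.7 mm and 7.16 degrees, less where a joint would pass 70% of its speed; a pose out of reach is approached as far as the arm can. A call with a number of a shift or a turn outside -1 to 1 is refused whole. A call with a gripper value outside its range is refused whole. The fingers move at their own pace and stop on an object; the grip force is fixed at half the most. Time passes only in rows, so rows that repeat a pose let the fingers close. It gives the time, the measured TCP pose, the force, the opening and the grip force at its end, in the units of the state.
- arm.state(): the state, without advancing time (a new reading comes with each control period).
- read_camera(name): name is "side" or "top" or "wrist"; returns (picture, depth): 400x640x3 uint8, red, green, blue; 400x640 float32, m along the optical axis (not along the pixel's ray), 0 where there is no reading.
- calibration(name): a dict with "fx", "fy", "cx", "cy" (pixels), "dist_coeffs" ([k1, k2, p1, p2, k3] as OpenCV has them; the pictures are not rectified), "pose" (4x4, takes a point from camera to world coordinates); the wrist camera has in their place "hand_eye" (4x4, takes a point from camera to tool coordinates, whose origin is the TCP and whose axes are the flange's). Camera axes: x right, y down, z forward; pixel columns grow to the right and rows downward; lengths in m; the calibration is good to about 2 mm. A picture is of the moment at which its call begins: read the wrist's pose just before it. calibration takes no time and is no camera call.
- arm.sign_off(): hands the job in; it is judged then, once.
The state is a dict: "clock": time; "joint_pos": joint angles; "dq": joint speeds; "joint_efforts": joint torques, N m; "tool_pos": TCP position; "tcp_rot": TCP orientation; "wrist_force": force on the tool from outside, world axes, zero at the start; "moment": the same for the moment, N m; "opening": opening from 0.0 (shut) to 1.0 (fully open); "gripper_force": force on a finger pad.
Only numpy, scipy, OpenCV 4.12 (cv2) and the standard library are available. Lean on these libraries where they do the work, as an engineer would, in place of code of your own. Each camera call takes 0.05 s, during which the arm holds its last target. There are 200 camera calls.

TASK

Two of the three drawers in the bench unit are locked and nothing shows which: find the one that opens by pulling on the handles, and pull it well out so that the holder inside is clear. Set the light grey relay module down upright in that drawer's holder, fully home and without dropping it, let go, and push the drawer shut until it is flush. Leave everything else on the bench where it is.

Things in the scene. Friction and masses are not known exactly. Their poses are not given: they have to be found in the camera images.
- unit: low wooden drawer unit fixed on the bench, 300 deep x 400 wide x 130 mm high; origin at the centre of its underside, +z up; its front, with three drawers side by side, faces its own -x (roughly the robot), 150 mm from the origin; a solder spool (50 mm tall) and a parts box (40 mm tall) are fixed on its top, 150 mm or more behind the front
- module: light grey relay module, an upright slim box 70 mm long (its x), 24 mm thick (its y), 80 mm tall (z), 175 to 325 g, with a row of screw terminals on top; stands on the bench to the left or right of the unit; origin at the centre of its underside; either way round fits the holder
- drawer_a (a joint): left (+y of the unit) drawer: how far it is pulled out along the unit's -x, m; 0 shut and flush, stop at 0.17. Unlocked, it slides with about 2 to 4 N and stays where left; locked, it gives only about 4 mm of play and then stops hard. Exactly one of the three drawers is unlocked; which one differs from run to run and cannot be seen
- handle_a (a point): middle of the bar handle of the left (+y of the unit) drawer: level steel bar 11 mm thick, 80 mm long, along the unit's y, 35 mm in front of the drawer front (free gap behind it 29 mm), 30 mm below the unit's top, 100 mm above the bench; posts 34 mm either side of the middle; moves with the drawer; axes as the unit's
- holder_a (a point): holder in the left (+y of the unit) drawer: open-topped aluminium pocket, inside 80 mm along the unit's x, 29 mm along y, walls 5 mm thick, 30 mm high; this point is the centre of its floor, 22 mm above the bench, 102 mm behind the handle bar; the drawer's side walls are 103 mm apart and rise 49 mm above that floor; the drawer front's top edge is 118 mm above the bench; axes as the unit's
- drawer_b (a joint): middle drawer: how far it is pulled out along the unit's -x, m; 0 shut and flush, stop at 0.17. Unlocked, it slides with about 2 to 4 N and stays where left; locked, it gives only about 4 mm of play and then stops hard. Exactly one of the three drawers is unlocked; which one differs from run to run and cannot be seen
- handle_b (a point): middle of the bar handle of the middle drawer: level steel bar 11 mm thick, 80 mm long, along the unit's y, 35 mm in front of the drawer front (free gap behind it 29 mm), 30 mm below the unit's top, 100 mm above the bench; posts 34 mm either side of the middle; moves with the drawer; axes as the unit's
- holder_b (a point): holder in the middle drawer: open-topped aluminium pocket, inside 80 mm along the unit's x, 29 mm along y, walls 5 mm thick, 30 mm high; this point is the centre of its floor, 22 mm above the bench, 102 mm behind the handle bar; the drawer's side walls are 103 mm apart and rise 49 mm above that floor; the drawer front's top edge is 118 mm above the bench; axes as the unit's
- drawer_c (a joint): right (-y of the unit) drawer: how far it is pulled out along the unit's -x, m; 0 shut and flush, stop at 0.17. Unlocked, it slides with about 2 to 4 N and stays where left; locked, it gives only about 4 mm of play and then stops hard. Exactly one of the three drawers is unlocked; which one differs from run to run and cannot be seen
- handle_c (a point): middle of the bar handle of the right (-y of the unit) drawer: level steel bar 11 mm thick, 80 mm long, along the unit's y, 35 mm in front of the drawer front (free gap behind it 29 mm), 30 mm below the unit's top, 100 mm above the bench; posts 34 mm either side of the middle; moves with the drawer; axes as the unit's
- holder_c (a point): holder in the right (-y of the unit) drawer: open-topped aluminium pocket, inside 80 mm along the unit's x, 29 mm along y, walls 5 mm thick, 30 mm high; this point is the centre of its floor, 22 mm above the bench, 102 mm behind the handle bar; the drawer's side walls are 103 mm apart and rise 49 mm above that floor; the drawer front's top edge is 118 mm above the bench; axes as the unit's
- adapter: bystander, leave it: black mains adapter block, 105x58x34 mm, lying flat on the bench
- meter: bystander, leave it: yellow handheld multimeter, 150x75x36 mm, lying on the bench
- heatsink: bystander, leave it: finned aluminium heatsink, 90x60x36 mm, on the bench
- screwdriver: bystander, leave it: screwdriver, 190 mm long, lying on the bench
- tray: bystander, leave it: small blue open tray, 100x70x30 mm, on the bench
- pliers: bystander, leave it: orange-handled pliers, about 150 mm long, lying on the bench

How it is judged:
On the way, in this order (a step that is already met when the one before it is completed fails the run):
1. the unlocked drawer is pulled out by at least 100 mm (value of joint any of drawer_a, drawer_b, drawer_c above 0.1 m), for 0.2 s.
2. the module, still held by the fingers, has been lowered into the holder of the open drawer to within 15 mm of its floor (contact force between the fingers and module above 0.5 N and ((x of module in the frame of holder_a between -0.008 and 0.008 m and y of module in the frame of holder_a between -0.007 and 0.007 m and z of module in the frame of holder_a below 0.015 m and angle between module's own z axis and vertical below 0.17 rad and value of joint drawer_a above 0.08 m) or (x of module in the frame of holder_b between -0.008 and 0.008 m and y of module in the frame of holder_b between -0.007 and 0.007 m and z of module in the frame of holder_b below 0.015 m and angle between module's own z axis and vertical below 0.17 rad and value of joint drawer_b above 0.08 m) or (x of module in the frame of holder_c between -0.008 and 0.008 m and y of module in the frame of holder_c between -0.007 and 0.007 m and z of module in the frame of holder_c below 0.015 m and angle between module's own z axis and vertical below 0.17 rad and value of joint drawer_c above 0.08 m))), for 0.02 s.
3. the module stands fully home in the holder, let go, the drawer still open (contact force between the fingers and module below 0.1 N and ((x of module in the frame of holder_a between -0.008 and 0.008 m and y of module in the frame of holder_a between -0.007 and 0.007 m and z of module in the frame of holder_a below 0.005 m and angle between module's own z axis and vertical below 0.17 rad and value of joint drawer_a above 0.08 m) or (x of module in the frame of holder_b between -0.008 and 0.008 m and y of module in the frame of holder_b between -0.007 and 0.007 m and z of module in the frame of holder_b below 0.005 m and angle between module's own z axis and vertical below 0.17 rad and value of joint drawer_b above 0.08 m) or (x of module in the frame of holder_c between -0.008 and 0.008 m and y of module in the frame of holder_c between -0.007 and 0.007 m and z of module in the frame of holder_c below 0.005 m and angle between module's own z axis and vertical below 0.17 rad and value of joint drawer_c above 0.08 m))), for 0.2 s.
At the end, for the whole second after the job is handed in: All three drawers are shut (each within 8 mm of flush) and the module stands at rest in a drawer's holder: within 8 mm along and 7 mm across of its centre, its underside within 5 mm of the holder's floor, tilted less than 0.17 rad, released (value of joint each of drawer_a, drawer_b, drawer_c below 0.008 m and ((x of module in the frame of holder_a between -0.008 and 0.008 m and y of module in the frame of holder_a between -0.007 and 0.007 m and z of module in the frame of holder_a below 0.005 m and angle between module's own z axis and vertical below 0.17 rad) or (x of module in the frame of holder_b between -0.008 and 0.008 m and y of module in the frame of holder_b between -0.007 and 0.007 m and z of module in the frame of holder_b below 0.005 m and angle between module's own z axis and vertical below 0.17 rad) or (x of module in the frame of holder_c between -0.008 and 0.008 m and y of module in the frame of holder_c between -0.007 and 0.007 m and z of module in the frame of holder_c below 0.005 m and angle between module's own z axis and vertical below 0.17 rad)) and linear speed of module below 0.02 m/s); the robot touches nothing.
It fails at once if another thing on the bench is moved more than 30 mm (distance of any of adapter, meter, heatsink, screwdriver, tray, pliers from where it was at the start of the episode above 0.03 m).
It fails at once if the module is tipped over (0.8 rad) (angle between module's own z axis and vertical above 0.8 rad).
It also fails if it takes over 72 s, if anything falls off the work surface, if the arm or the gripper's body presses on something with over 40 N, if the wrist force passes 120 N, or if a joint passes its speed limit or range.

## Working session

There is one attempt and no reset: what is moved stays moved. The work goes in short steps, Python scripts to look and compute and a shell command to move; the robot and the scene stay as the last step left them, time stands still between calls to the robot, and variables do not carry over. Pictures are saved under pics/ and viewed, at most 10 in all, crops included, and the job is handed in when it is done.

```bash
ls; mkdir -p pics; cat > h.py <<'E'
import numpy as np, cv2
from scipy.spatial.transform import Rotation as R
from cell import arm, read_camera, calibration
def grab(n):
    s=arm.state(); im,d=read_camera(n); c=calibration(n)
    K=np.array([[c['fx'],0,c['cx']],[0,c['fy'],c['cy']],[0,0,1]]); D=np.array(c['dist_coeffs'])
    if 'pose' in c: P=np.array(c['pose'])
    else:
        T=np.eye(4);T[:3,:3]=R.from_rotvec(s['tcp_rot']).as_matrix();T[:3,3]=s['tool_pos'];P=T@np.array(c['hand_eye'])
    return im,d,K,D,P
def cloud(d,K,D,P):
    v,u=np.mgrid[:d.shape[0],:d.shape[1]]
    p=cv2.undistortPoints(np.stack([u,v],-1).reshape(-1,1,2).astype(float),K,D).reshape(-1,2)
    z=d.reshape(-1,1); q=np.hstack([p*z,z])@P[:3,:3].T+P[:3,3]
    q[z[:,0]==0]=np.nan
    return q.reshape(*d.shape,3)
def ray(uv,K,D,P,z):
    p=cv2.undistortPoints(np.array(uv,float).reshape(-1,1,2),K,D).reshape(-1,2)
    r=np.hstack([p,np.ones((len(p),1))])@P[:3,:3].T
    return P[:3,3]+r*((z-P[2,3])/r[:,2:])
def save(n,im): cv2.imwrite('pics/'+n,im[...,::-1])
E
python3 - <<'E'
from h import *
np.set_printoptions(precision=4,suppress=True)
for n in('top','side'):
    im,d,K,D,P=grab(n); save(n+'0.png',im); np.savez(n+'0.npz',im=im,d=d,K=K,D=D,P=P); print(n,K[0,0],P,(d>0).mean())
print(arm.state())
E
```

```text
pics
top 366.07273539174037 [[ 0.0133 -0.9899  0.1413  0.4123]
 [-0.9999 -0.0137 -0.0015 -0.0343]
 [ 0.0035 -0.1412 -0.99    1.1975]
 [ 0.      0.      0.      1.    ]] 0.995984375
side 414.6796362828992 [[ 0.8295 -0.4342  0.3513  0.0471]
 [-0.5585 -0.6372  0.5311 -0.8068]
 [-0.0068 -0.6368 -0.771   1.2231]
 [ 0.      0.      0.      1.    ]] 0.996140625
{'clock': 0.1, 'joint_pos': array([-1.2508,  0.5764,  0.0248,  1.4378, -0.015 ,  1.129 , -0.0565]), 'dq': array([-0.0004, -0.0013,  0.0008, -0.0015,  0.0012, -0.0007, -0.0005]), 'joint_efforts': array([  0.0063, -76.7311,   2.2577, -28.6607,   0.0157,   0.0086,
        -0.    ]), 'tool_pos': array([0.265 , 0.6203, 0.2305]), 'tcp_rot': array([-0.6299, -3.0776,  0.0023]), 'wrist_force': array([0.08  , 0.1446, 0.0053]), 'moment': array([-0.0293, -0.033 ,  0.0155]), 'gripper_force': 0.0, 'opening': 1.0015262512844465}
```

View pics/top0.png

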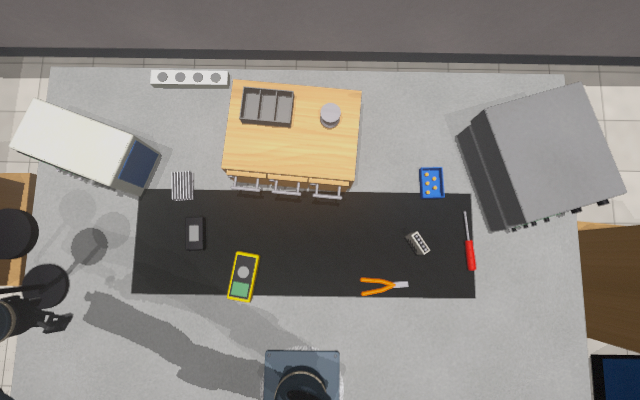

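View pics/side0.png

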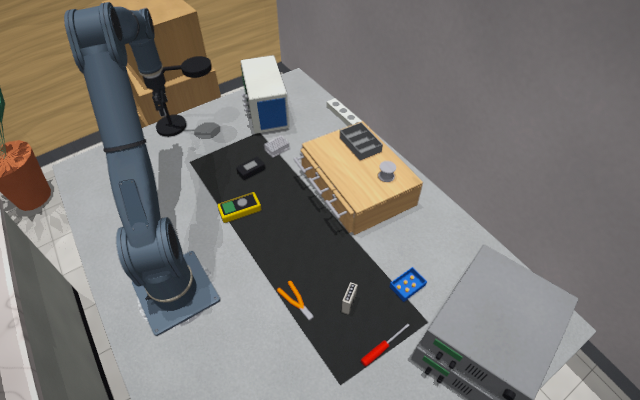

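The top view shows the unit at about (292,135), its handles at (247,187), (286,190) and (326,194), and the module at (419,243). The pliers lie at (385,286) and the screwdriver at (470,240). The side view agrees. Next I'll measure the unit and the module.

```bash
python3 - <<'E'
from h import *
np.set_printoptions(precision=4,suppress=True)
for n in('top','side'):
    z=np.load(n+'0.npz'); im,d,K,D,P=[z[k] for k in('im','d','K','D','P')]
    q=cloud(d,K,D,P); x,y,h=q[...,0],q[...,1],q[...,2]
    print(n,'bench z',np.nanmedian(h[(x>.4)&(x<.6)&(y<0)&(y>-.3)]))
    hsv=cv2.cvtColor(im,cv2.COLOR_RGB2HSV)
    def rect(m,lab,zz=None):
        m=m.astype(np.uint8); k,l,s,c=cv2.connectedComponentsWithStats(m); i=1+np.argmax(s[1:,4]); m=l==i
        vu=np.argwhere(m)[:,::-1]
        zz=np.nanmedian(h[m]) if zz is None else zz
        w=ray(vu,K,D,P,zz)[:,:2]
        r=cv2.minAreaRect((w*1000).astype(np.float32)); print(lab,'n',m.sum(),'z',np.nanmedian(h[m]),'c',np.array(r[0]),'size',np.array(r[1]),'ang',r[2])
        print(cv2.boxPoints(r))
    rect((h>.12)&(h<.142)&(x>.5)&(x<1.05)&(abs(y)<.4),'unit top',.13)
    rect((h>.07)&(h<.09)&(x>.35)&(x<.65)&(y<-.2)&(y>-.5),'module top',.08)
    m=(h>.085)&(h<.11)&(x>.55)&(x<.8)&(abs(y)<.3)
    k,l,s,c=cv2.connectedComponentsWithStats(m.astype(np.uint8))
    for i in range(1,k):
        if s[i,4]>25: print('handle px',c[i],s[i,4],np.nanmean(q[l==i],0), ray(c[i],K,D,P,.105))
E
```

```text
top bench z 0.0015846703761468461
unit top n 9852 z 0.1311053803196891 c [780.6335  41.1204] size [400.136  302.4612] ang 85.27804565429688
[[ 613.4465 -145.8192]
 [ 914.8812 -170.7179]
 [ 947.8206  228.06  ]
 [ 646.3859  252.9588]]
module top n 197 z 0.0808291438720754 c [ 451.6774 -352.8332] size [70.2166 26.5517] ang 33.4133186340332
[[ 415.0612 -361.0848]
 [ 429.6825 -383.248 ]
 [ 488.2937 -344.5815]
 [ 473.6724 -322.4183]]
handle px [266.4066 185.9385] 423 [0.6165 0.1163 0.1033] [[0.6161 0.116  0.105 ]]
handle px [327.5399 191.8216] 213 [ 0.601  -0.0696  0.1031] [[ 0.6006 -0.0695  0.105 ]]
side bench z 0.002523178059588238
unit top n 4846 z 0.1317737788175456 c [777.6351  38.9317] size [410.5996 307.3411] ang 85.3314437866211
[[ 607.7647 -153.1794]
 [ 914.0861 -178.1944]
 [ 947.5054  231.0429]
 [ 641.184   256.0579]]
module top n 182 z 0.08113231598040371 c [ 448.4532 -357.373 ] size [75.6945 25.2975] ang 33.92283630371094
[[ 409.989  -367.9988]
 [ 424.1069 -388.9904]
 [ 486.9175 -346.7472]
 [ 472.7996 -325.7555]]
handle px [336.0813 193.7362] 652 [ 0.6377 -0.0152  0.1009] [[ 0.6358 -0.0226  0.105 ]]
```

```bash
cat >> h.py <<'E'
C=np.array([.7800,.0405]); U=np.array([.9966,-.0823]); V=np.array([.0823,.9966])
def unit(x,y): return C+x*U+y*V
def go(pos,yd,show=True):
    """row for reaching pos with tool down, closing line along yd"""
    s=arm.state(); T=R.from_rotvec(s['tcp_rot']); best=None
    for sg in(1,-1):
        y=np.array([*yd,0.])*sg; y/=np.linalg.norm(y); z=np.array([0,0,-1.]); x=np.cross(y,z)
        t=(T.inv()*R.from_matrix(np.stack([x,y,z],1))).as_rotvec()
        if best is None or np.linalg.norm(t)<np.linalg.norm(best): best=t
    sh=T.inv().apply(np.array(pos)-s['tool_pos'])
    print('row',np.round(np.r_[best/(np.pi/2),sh/.25],4),'tcp',np.round(s['tool_pos'],4),'F',np.round(s['wrist_force'],1),'open',round(s['opening'],3),'q',np.round(s['joint_pos'],2),'t',s['clock'])
E
python3 -c "
from h import *
for k in(.128,0,-.128): print(unit(-.185,k))
go([*unit(-.187,.128),.2],U); print(R.from_rotvec(arm.state()['tcp_rot']).as_matrix())"
```

```text
[0.6061634 0.1832903]
[0.595629  0.0557255]
[ 0.5850946 -0.0718393]
row [-8.0000e-04  6.0000e-04  7.9540e-01 -1.9340e+00 -1.0738e+00  1.2390e-01] tcp [0.265  0.6203 0.2305] F [0.1 0.1 0. ] open 1.002 q [-1.25  0.58  0.02  1.44 -0.02  1.13 -0.06] t 0.1
[[-9.19574321e-01  3.92915763e-01 -5.20446518e-04]
 [ 3.92916102e-01  9.19573261e-01 -1.39775515e-03]
 [-7.06113279e-05 -1.48983156e-03 -9.99998888e-01]]
```

```bash
python3 -m pendant '[[[0,0,0.4,-0.97,-0.54,0,-0.34],[0,0,0.4,-0.97,-0.54,0,-0.34],[0,0,0.4,-0.97,-0.54,0,-0.34],[0,0,0.4,-0.97,-0.54,0,-0.34],[0,0,0.4,-0.97,-0.54,0,-0.34],[0,0,0.4,-0.97,-0.54,0,-0.34],[0,0,0.4,-0.97,-0.54,0,-0.34],[0,0,0.4,-0.97,-0.54,0,-0.34],[0,0,0.4,-0.97,-0.54,0,-0.34],[0,0,0.4,-0.97,-0.54,0,-0.34]]]'; python3 -c "
from h import *
go([*unit(-.187,.128),.23],U)"
```

```text
clock: 0.93
tool_pos: [0.4345, 0.4019, 0.2311]
tcp_rot: [-1.549, -2.732, 0.0]
wrist_force: [-0.2, 1.0, -0.7]
opening: 0.331
gripper_force: 0.0
row [-5.0000e-04 -3.0000e-04  3.9570e-01 -1.0984e+00  1.3360e-01  3.4000e-03] tcp [0.4345 0.4019 0.2311] F [-0.2  1.  -0.7] open 0.331 q [-0.96  0.46  0.21  1.67 -0.11  1.02 -0.18] t 0.9333
```

```bash
python3 -m pendant '[[[0,0,0.396,-1,0.12,0,-0.34],[0,0,0.396,-1,0.12,0,-0.34],[0,0,0.396,-1,0.12,0,-0.34],[0,0,0.396,-1,0.12,0,-0.34],[0,0,0.396,-1,0.12,0,-0.34],[0,0,0.396,-1,0.12,0,-0.34],[0,0,0.396,-1,0.12,0,-0.34],[0,0,0.396,-1,0.12,0,-0.34],[0,0,0.396,-1,0.12,0,-0.34],[0,0,0.396,-1,0.12,0,-0.34]]]'; python3 - <<'E'
from h import *
go([*unit(-.187,.128),.078],U)
im,d,K,D,P=grab('wrist'); save('w1.png',im); np.savez('w1.npz',im=im,d=d,K=K,D=D,P=P)
E
```

```text
clock: 1.77
tool_pos: [0.588, 0.2049, 0.2309]
tcp_rot: [-2.307, -2.13, 0.0]
wrist_force: [-0.1, -0.1, 0.9]
opening: 0.329
gripper_force: 0.0
row [-8.000e-04 -6.000e-04  1.900e-03 -8.080e-02  7.210e-02  6.114e-01] tcp [0.588  0.2049 0.2309] F [-0.1 -0.1  0.9] open 0.329 q [-0.65  0.52  0.39  1.59 -0.22  1.07 -0.28] t 1.7667
```

View pics/w1.png

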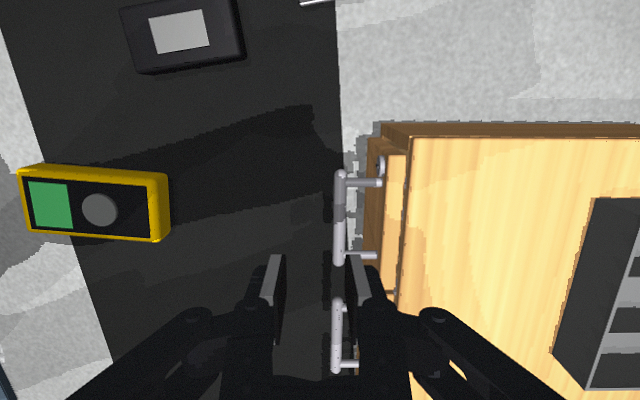

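The wrist view shows handle a's bar at column 340, rows 172–265, with handle b below it at (337,335). I'll locate it with a ray cast.

```bash
python3 - <<'E'
from h import *
z=np.load('w1.npz'); im,d,K,D,P=[z[k] for k in('im','d','K','D','P')]
q=cloud(d,K,D,P); h=q[...,2]
for lab,r0,r1 in(('a',185,245),('b',312,360)):
    m=np.zeros(h.shape,bool); m[r0:r1,325:352]=True; m&=(h>.09)&(h<.115)
    c=np.argwhere(m).mean(0)[::-1]; p=np.array([ray(c,K,D,P,.1)[0,:2],np.nanmean(q[m],0)[:2]])-C; print(lab,m.sum(),c,(p@U),(p@V))
# ends of bar a
m=(h>.09)&(h<.115); m[:,:328]=0; m[:,352:]=0; v=np.argwhere(m); v=v[v[:,0]<290]; print(v[:,0].min(),v[:,0].max())
e=ray([[340,v[:,0].min()],[340,v[:,0].max()]],K,D,P,.1)[:,:2]-C; print(e@U,e@V)
E
```

```text
a 764 [339.82198953 213.87303665] [-0.18296332 -0.18334393] [0.12846044 0.12992932]
b 536 [336.73320896 335.97947761] [-0.1826517  -0.18303258] [-0.0021055   0.00166957]
169 265
[-0.18384644 -0.18148951] [0.16856309 0.07804295]
```

```bash
python3 -m pendant '[[[0,0,0,-0.08,0.084,0,-0.34],[0,0,0,-0.08,0.084,0.1,-0.34],[0,0,0,-0.08,0.084,0.2,-0.34],[0,0,0,-0.08,0.084,0.3,-0.34],[0,0,0,-0.08,0.084,0.4,-0.34],[0,0,0,-0.08,0.084,0.46,-0.34],[0,0,0,-0.08,0.084,0.52,-0.34],[0,0,0,-0.08,0.084,0.57,-0.34],[0,0,0,-0.08,0.084,0.61,-0.34],[0,0,0,-0.08,0.084,0.61,-0.34]]]'; python3 - <<'E'
from h import *
go([*unit(-.184-.02,.128),.078],U)
E
```

```text
clock: 2.65
tool_pos: [0.607, 0.1819, 0.077]
tcp_rot: [-2.308, -2.129, 0.003]
wrist_force: [-0.6, 0.5, -0.9]
opening: 0.33
gripper_force: 0.0
row [-0.0017  0.0003  0.0009  0.0054 -0.0796 -0.0038] tcp [0.607  0.1819 0.077 ] F [-0.6  0.5 -0.9] open 0.33 q [-0.56  0.7   0.32  1.73 -0.3   0.76 -0.17] t 2.65
```

```bash
python3 -m pendant '[[[0,0,0,0,-0.02,0,-0.34],[0,0,0,0,-0.032,0,-0.34],[0,0,0,0,-0.04,0,-0.34],[0,0,0,0,-0.048,0,-0.34],[0,0,0,0,-0.056,0,-0.34],[0,0,0,0,-0.056,0,-0.34]]]'; python3 - <<'E'
from h import *
s=arm.state(); p=s['tool_pos'][:2]-C; print(p@U,p@V,s['wrist_force'])
E
```

```text
clock: 3.15
tool_pos: [0.5946, 0.1818, 0.0795]
tcp_rot: [2.312, 2.127, 0.002]
wrist_force: [1.0, 1.4, 0.8]
opening: 0.33
gripper_force: 0.5
-0.1963884609323566 0.12560993673094908 [1.04465195 1.35084163 0.83668879]
```

```bash
python3 -m pendant '[[[0,0,0,0,-0.01,0,-0.34],[0,0,0,0,-0.02,0,-0.34],[0,0,0,0,-0.02,0,-0.34]]]'; python3 - <<'E'
from h import *
s=arm.state(); p=s['tool_pos'][:2]-C; print(p@U,p@V,s['wrist_force'])
E
```

```text
clock: 3.4
tool_pos: [0.5891, 0.182, 0.0789]
tcp_rot: [-2.312, -2.127, 0.0]
wrist_force: [0.8, -0.3, 0.3]
opening: 0.329
gripper_force: 0.6
-0.20191865341690377 0.12530750432221752 [ 0.80672802 -0.29160061  0.31933198]
```

```bash
python3 -m pendant '[[[0,0,0,0,-0.01,0,-0.34],[0,0,0,0,-0.02,0,-0.34],[0,0,0,0,-0.03,0,-0.34],[0,0,0,0,-0.03,0,-0.34]]]'; python3 - <<'E'
from h import *
s=arm.state(); p=s['tool_pos'][:2]-C; print(p@U,p@V,s['wrist_force'])
im,d,K,D,P=grab('wrist'); save('w2.png',im)
E
```

```text
clock: 3.73
tool_pos: [0.5812, 0.1826, 0.0787]
tcp_rot: [-2.312, -2.127, 0.001]
wrist_force: [-0.6, -0.2, 0.7]
opening: 0.332
gripper_force: 0.3
-0.20978531891795116 0.12523986817668165 [-0.59267606 -0.16913738  0.65549627]
```

View pics/w2.png

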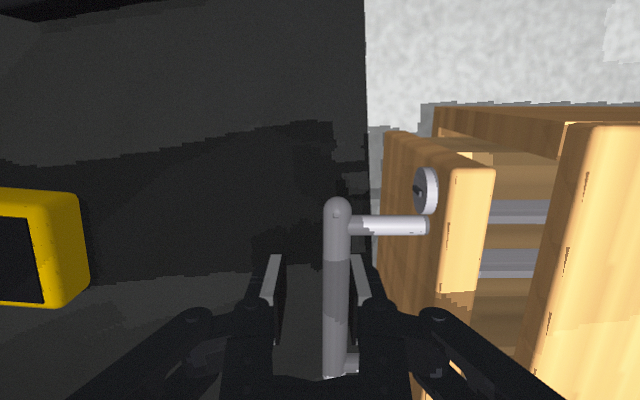

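The wrist view shows drawer a sliding out: there is a gap behind its front at columns 490–560, and the bar rests on the rear finger. Drawer a is the unlocked one, so I'll keep pulling.

```bash
python3 -m pendant '[[[0,0,0,0,-0.06,0,-0.34],[0,0,0,0,-0.12,0,-0.34],[0,0,0,0,-0.19,0,-0.34],[0,0,0,0,-0.26,0,-0.34],[0,0,0,0,-0.33,0,-0.34],[0,0,0,0,-0.4,0,-0.34],[0,0,0,0,-0.46,0,-0.34],[0,0,0,0,-0.51,0,-0.34],[0,0,0,0,-0.55,0,-0.34],[0,0,0,0,-0.55,0,-0.34]]]'; python3 - <<'E'
from h import *
s=arm.state(); p=s['tool_pos'][:2]-C; print(p@U,p@V,s['wrist_force'])
go([*unit(-.35,.128),.25],U)
E
```

```text
clock: 4.62
tool_pos: [0.4426, 0.194, 0.0786]
tcp_rot: [-2.31, -2.127, 0.004]
wrist_force: [0.3, -0.6, -0.3]
opening: 0.33
gripper_force: 0.0
-0.348883927011048 0.12522053114943238 [ 0.30998322 -0.62009699 -0.3462008 ]
row [-1.700e-03  4.000e-04 -1.000e-04  1.070e-02 -6.200e-03 -6.854e-01] tcp [0.4426 0.194  0.0786] F [ 0.3 -0.6 -0.3] open 0.33 q [-0.73  0.54  0.32  2.12 -0.32  0.54 -0.25] t 4.6167
```

```bash
python3 -m pendant '[[[0,0,0,0,0.018,0,-0.34],[0,0,0,0,0.018,-0.02,-0.34],[0,0,0,0,0.018,-0.12,-0.34],[0,0,0,0,0.018,-0.24,-0.34],[0,0,0,0,0.018,-0.38,-0.34],[0,0,0,0,0.018,-0.54,-0.34],[0,0,0,0,0.018,-0.7,-0.34],[0,0,0,0,0.018,-0.85,-0.34],[0,0,0,0,0.018,-0.9,-0.34],[0,0,0,0,0.018,-0.9,-0.34]]]'; python3 - <<'E'
from h import *
go([.45,-.355,.25],[np.sin(np.radians(-33.5)),np.cos(np.radians(33.5))])
for n in('wrist','top'):
    im,d,K,D,P=grab(n); save(n+'3.png',im); np.savez(n+'3.npz',im=im,d=d,K=K,D=D,P=P)
E
```

```text
clock: 5.45
tool_pos: [0.4518, 0.1939, 0.3079]
tcp_rot: [2.312, 2.125, 0.011]
wrist_force: [0.3, 0.2, -1.1]
opening: 0.329
gripper_force: 0.0
row [ 0.0022 -0.004   0.5741 -2.1892  0.1765  0.2238] tcp [0.4518 0.1939 0.3079] F [ 0.3  0.2 -1.1] open 0.329 q [-0.87  0.25  0.48  1.8  -0.13  1.11 -0.43] t 5.45
```

View pics/wrist3.png

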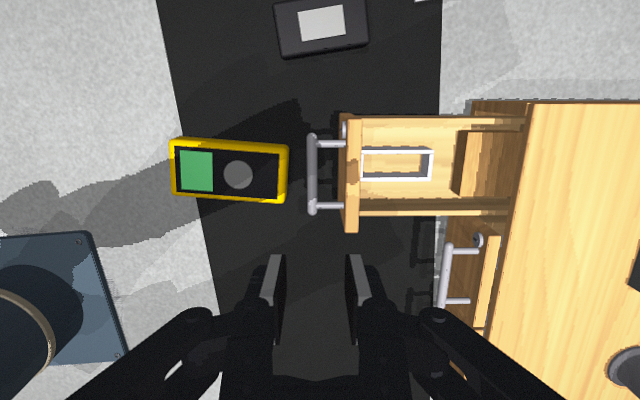

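The wrist view shows drawer a well out, with the holder rim at columns 360–432, rows 149–180 and the bar at column 312.

```bash
python3 - <<'E'
from h import *
np.set_printoptions(precision=4,suppress=True)
for n in('wrist3','top3'):
    z=np.load(n+'.npz'); im,d,K,D,P=[z[k] for k in('im','d','K','D','P')]
    q=cloud(d,K,D,P); ux=(q[...,:2]-C)@U; uy=(q[...,:2]-C)@V; h=q[...,2]
    m=(h>.042)&(h<.062)&(ux>-.32)&(ux<-.18)&(uy>.09)&(uy<.165)
    hsv=cv2.cvtColor(im,cv2.COLOR_RGB2HSV); m&=hsv[...,1]<90
    w=ray(np.argwhere(m)[:,::-1],K,D,P,.052)[:,:2]-C; w=np.c_[w@U,w@V]
    r=cv2.minAreaRect((w*1000).astype(np.float32)); print(n,m.sum(),'holder unit',r,(np.percentile(w,1,0)+np.percentile(w,99,0))/2)
    m=(h>.09)&(h<.112)&(ux<-.3)&(ux>-.38)&(uy>.10)&(uy<.15)&(hsv[...,1]<90)
    w=ray(np.argwhere(m)[:,::-1],K,D,P,.103)[:,:2]-C; print('bar',m.sum(),np.median(w@U),np.median(w@V))
E
```

```text
wrist3 1026 holder unit ((-252.3354949951172, 126.71826934814453), (51.403892517089844, 118.94667053222656), 81.08790588378906) [-0.2387  0.1248]
bar 473 -0.34138342871199284 0.12613584101450823
top3 151 holder unit ((-239.45391845703125, 124.31056213378906), (41.05072021484375, 89.15885925292969), 89.61222839355469) [-0.2395  0.1244]
bar 62 -0.3416565119166705 0.12580350735429585
```

```bash
python3 -m pendant '[[[0,0,0.3,-1,0.08,0.1,0.3],[0,0,0.3,-1,0.08,0.1,0.3],[0,0,0.3,-1,0.08,0.1,0.3],[0,0,0.3,-1,0.08,0.1,0.3],[0,0,0.3,-1,0.08,0.1,0.3],[0,0,0.3,-1,0.08,0.1,0.3],[0,0,0.3,-1,0.08,0.1,0.3],[0,0,0.3,-1,0.08,0.1,0.3]]]'; python3 - <<'E'
from h import *
go([.45,-.355,.26],[np.sin(np.radians(-33.5)),np.cos(np.radians(33.5))])
E
```

```text
clock: 6.22
tool_pos: [0.4475, -0.0599, 0.2776]
tcp_rot: [-2.749, -1.52, 0.005]
wrist_force: [0.5, 0.5, 0.9]
opening: 0.648
gripper_force: 0.0
row [-7.000e-04  1.700e-03  2.706e-01 -9.938e-01  6.366e-01  7.180e-02] tcp [ 0.4475 -0.0599  0.2776] F [0.5 0.5 0.9] open 0.648 q [-0.51  0.24  0.68  1.94 -0.17  1.03 -0.31] t 6.2167
```

```bash
python3 -m pendant '[[[0,0,0.27,-0.99,0.64,0.07,0.3],[0,0,0.27,-0.99,0.64,0.07,0.3],[0,0,0.27,-0.99,0.64,0.07,0.3],[0,0,0.27,-0.99,0.64,0.07,0.3],[0,0,0.27,-0.99,0.64,0.07,0.3],[0,0,0.27,-0.99,0.64,0.07,0.3],[0,0,0.27,-0.99,0.64,0.07,0.3],[0,0,0.27,-0.99,0.64,0.07,0.3],[0,0,0.27,-0.99,0.64,0.07,0.3],[0,0,0.27,-0.99,0.64,0.07,0.3]]]'; python3 - <<'E'
from h import *
im,d,K,D,P=grab('wrist'); save('w4.png',im)
q=cloud(d,K,D,P); h=q[...,2]
m=(h>.07)&(h<.095)&(q[...,0]>.36)&(q[...,0]<.54)&(q[...,1]>-.46)&(q[...,1]<-.25)
k,l,s,c=cv2.connectedComponentsWithStats(m.astype(np.uint8)); i=1+np.argmax(s[1:,4]); print(s[i],np.nanmedian(h[l==i]))
w=ray(np.argwhere(l==i)[:,::-1],K,D,P,.08)[:,:2]
r=cv2.minAreaRect((w*1000).astype(np.float32)); print(r); b=cv2.boxPoints(r); print(b)
e=[b[1]-b[0],b[2]-b[1]]; e=min(e,key=np.linalg.norm)
go([*(np.array(r[0])/1000),.05],e)
E
```

```text
clock: 7.05
tool_pos: [0.4547, -0.3504, 0.2599]
tcp_rot: [-3.002, -0.917, 0.002]
wrist_force: [-0.3, 1.0, 0.6]
opening: 0.651
gripper_force: 0.0
[ 308  147   24   69 1598] 0.08112197123682657
((454.1337585449219, -356.0213623046875), (70.380859375, 23.030540466308594), 33.522701263427734)
[[ 418.43716 -365.85596]
 [ 431.15616 -385.0558 ]
 [ 489.83035 -346.18677]
 [ 477.11136 -326.98694]]
row [-0.0015  0.      0.0058 -0.0174  0.021   0.8411] tcp [ 0.4551 -0.3496  0.2603] F [-0.1  0.1 -0.5] open 0.649 q [ 0.1   0.49  0.75  1.68 -0.37  1.11 -0.02] t 7.1
```

View pics/w4.png

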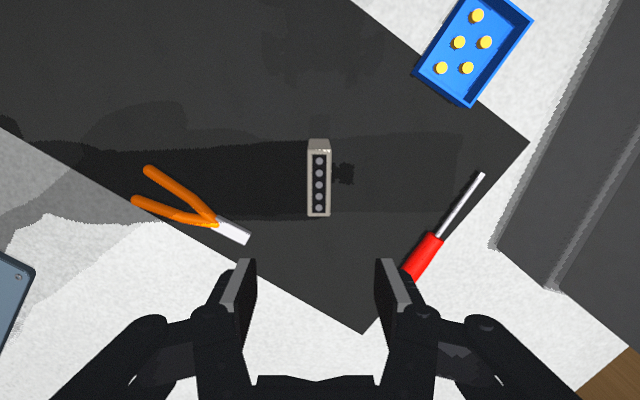

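The module's top is at (319,182), centred between the fingers, and the pliers and screwdriver are clear. I'll descend and grip.

```bash
python3 -m pendant '[[[0,0,0.006,-0.017,0.021,0.1,0.3],[0,0,0.006,-0.017,0.021,0.25,0.3],[0,0,0.006,-0.017,0.021,0.4,0.3],[0,0,0.006,-0.017,0.021,0.55,0.3],[0,0,0.006,-0.017,0.021,0.68,0.3],[0,0,0.006,-0.017,0.021,0.78,0.3],[0,0,0.006,-0.017,0.021,0.84,0.3],[0,0,0.006,-0.017,0.021,0.86,0.3],[0,0,0.006,-0.017,0.021,0.86,0.3]]]'; python3 - <<'E'
from h import *
go([.4541,-.356,.045],[np.sin(np.radians(-33.52)),np.cos(np.radians(33.52))])
E
```

```text
clock: 7.85
tool_pos: [0.4541, -0.3561, 0.0454]
tcp_rot: [-3.006, -0.906, 0.001]
wrist_force: [-0.3, -0.2, 0.1]
opening: 0.648
gripper_force: 0.0
row [-0.0016  0.0001  0.0002  0.0001 -0.0005  0.0015] tcp [ 0.4541 -0.3561  0.0454] F [-0.3 -0.2  0.1] open 0.648 q [ 0.25  0.73  0.55  1.91 -0.6   0.67  0.18] t 7.85
```

```bash
python3 -m pendant '[[[0,0,0,0,0,0,0],[0,0,0,0,0,0,-0.3],[0,0,0,0,0,0,-0.5],[0,0,0,0,0,0,-0.7],[0,0,0,0,0,0,-1],[0,0,0,0,0,0,-1],[0,0,0,0,0,0,-1]]]'; python3 - <<'E'
from h import *
go([.4541,-.356,.045],[np.sin(np.radians(-33.52)),np.cos(np.radians(33.52))])
E
```

```text
clock: 8.43
tool_pos: [0.4545, -0.3586, 0.0476]
tcp_rot: [3.008, 0.903, 0.003]
wrist_force: [1.2, 1.5, 7.6]
opening: 0.269
gripper_force: 60.1
row [ 0.0009 -0.001  -0.0013  0.0043 -0.0096  0.0104] tcp [ 0.4545 -0.3586  0.0476] F [1.2 1.5 7.6] open 0.269 q [ 0.25  0.73  0.55  1.91 -0.6   0.67  0.18] t 8.4333
```

```bash
python3 -m pendant '[[[0,0,0,0,0,-0.04,-1],[0,0,0,0,0,-0.1,-1],[0,0,0,0,0,-0.2,-1],[0,0,0,0,0,-0.32,-1],[0,0,0,0,0,-0.44,-1],[0,0,0,0,0,-0.56,-1],[0,0,0,0,0,-0.68,-1],[0,0,0,0,0,-0.78,-1],[0,0,0,0,0,-0.84,-1],[0,0,0,0,0,-0.84,-1]]]'; python3 - <<'E'
from h import *
go([*unit(-.2395,.1245),.26],V)
im,d,K,D,P=grab('wrist'); save('w5.png',im)
E
```

```text
clock: 9.27
tool_pos: [0.4541, -0.3599, 0.2605]
tcp_rot: [3.005, 0.9, 0.006]
wrist_force: [0.3, -0.1, -2.8]
opening: 0.271
gripper_force: 59.2
row [ 0.0029 -0.0025  0.4229  1.522  -1.6043 -0.0036] tcp [ 0.4541 -0.3599  0.2605] F [ 0.3 -0.1 -2.8] open 0.271 q [ 0.11  0.5   0.76  1.68 -0.38  1.11 -0.01] t 9.2667
```

View pics/w5.png

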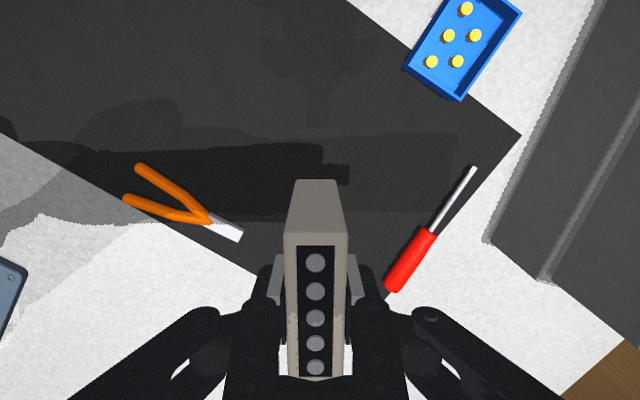

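The module hangs straight in the fingers, top at (316,310). I'll measure its offset in the tool frame from the depth data on the way.

```bash
python3 -m pendant '[[[0,0,0.22,0.76,-0.8,0,-1],[0,0,0.22,0.76,-0.8,0,-1],[0,0,0.22,0.76,-0.8,0,-1],[0,0,0.22,0.76,-0.8,0,-1],[0,0,0.22,0.76,-0.8,0,-1],[0,0,0.22,0.76,-0.8,0,-1],[0,0,0.22,0.76,-0.8,0,-1],[0,0,0.22,0.76,-0.8,0,-1],[0,0,0.22,0.76,-0.8,0,-1],[0,0,0.22,0.76,-0.8,0,-1]]]'; cat > mod.py <<'E'
from h import *
np.set_printoptions(precision=4,suppress=True)
im,d,_,_,_=grab('wrist'); c=calibration('wrist'); K=np.array([[c['fx'],0,c['cx']],[0,c['fy'],c['cy']],[0,0,1]]); D=np.array(c['dist_coeffs'])
q=cloud(d,K,D,np.array(c['hand_eye']))
u=q[180:380,270:370].reshape(-1,3); im2=im[180:380,270:370].reshape(-1,3)
t=u[(abs(u[:,1])<.016)&(abs(u[:,0])<.06)]
zt=t[(t[:,2]<-.02)&(t[:,2]>-.05)]; print('top z',np.median(zt[:,2]),'x',np.percentile(zt[:,0],[0.5,5,50,95,99.5]),'y',np.percentile(zt[:,1],[1,99]))
f=t[(t[:,2]>-.02)&(t[:,2]<.045)]
print('end face',len(f))
for a,b in((-.02,0),(0,.02),(.02,.04)):
    g=f[(f[:,2]>a)&(f[:,2]<b)]; print(a,len(g),np.median(g,0),np.percentile(g[:,1],[2,98]))
E
python3 mod.py; python3 -c "
from h import *
go([*unit(-.2395,.1245),.26],V)"
```

```text
clock: 10.15
tool_pos: [0.5015, -0.0874, 0.2557]
tcp_rot: [3.119, 0.371, -0.002]
wrist_force: [-0.0, 0.0, -1.8]
opening: 0.273
gripper_force: 59.5
top z -0.03383212824452133 x [-0.0326 -0.0262  0.0086  0.0342  0.0348] y [-0.0148  0.015 ]
end face 2097
-0.02 1012 [ 0.0344 -0.0002 -0.0117] [-0.0154  0.0154]
0 602 [0.0344 0.0007 0.0088] [-0.0106  0.0117]
0.02 429 [0.0344 0.0008 0.0293] [-0.0105  0.0117]
row [ 4.0000e-04  6.0000e-04  2.0230e-01  4.4860e-01 -1.0128e+00 -1.7200e-02] tcp [ 0.5016 -0.0881  0.2559] F [ 0.1 -0.2 -2.2] open 0.272 q [-0.55  0.44  0.93  1.85 -0.4   1.06 -0.8 ] t 10.2
```

```bash
python3 -m pendant '[[[0,0,0.202,0.45,-1,0,-1],[0,0,0.202,0.45,-1,0,-1],[0,0,0.202,0.45,-1,0,-1],[0,0,0.202,0.45,-1,0,-1],[0,0,0.202,0.45,-1,0,-1],[0,0,0.202,0.45,-1,0,-1],[0,0,0.202,0.45,-1,0,-1],[0,0,0.202,0.45,-1,0,-1],[0,0,0.202,0.45,-1,0,-1],[0,0,0.202,0.45,-1,0,-1]]]'; python3 - <<'E'
from h import *
for n in('top','side'):
    im,d,K,D,P=grab(n)
    q=cloud(d,K,D,P); ux=(q[...,:2]-C)@U; uy=(q[...,:2]-C)@V; h=q[...,2]; hsv=cv2.cvtColor(im,cv2.COLOR_RGB2HSV)
    m=(h>.09)&(h<.112)&(ux<-.3)&(ux>-.38)&(uy>.10)&(uy<.15)&(hsv[...,1]<90)
    w=ray(np.argwhere(m)[:,::-1],K,D,P,.103)[:,:2]-C; print('bar',m.sum(),np.median(w@U),np.median(w@V))
im,d,K,D,P=grab('wrist'); save('w6.png',im)
q=cloud(d,K,D,P); ux=(q[...,:2]-C)@U; uy=(q[...,:2]-C)@V; h=q[...,2]; hsv=cv2.cvtColor(im,cv2.COLOR_RGB2HSV)
m=(h>.047)&(h<.058)&(ux>-.32)&(ux<-.18)&(uy>.09)&(uy<.165)&(hsv[...,1]<60)
w=ray(np.argwhere(m)[:,::-1],K,D,P,.052)[:,:2]-C; w=np.c_[w@U,w@V]; print(m.sum(),np.percentile(w,[1,99],0))
go([*unit(-.2395,.1245),.2],V)
E
```

```text
clock: 11.03
tool_pos: [0.5531, 0.1801, 0.2562]
tcp_rot: [3.138, -0.131, -0.0]
wrist_force: [-0.0, -0.4, -2.9]
opening: 0.269
gripper_force: 59.7
bar 63 -0.3415548632005427 0.12487895865493816
bar 25 -0.3419630458326761 0.12892470291894004
624 [[-0.24270663  0.10420093]
 [-0.19404531  0.1424884 ]]
row [-0.000e+00 -1.000e-04 -7.000e-04 -7.200e-03 -1.530e-02  2.264e-01] tcp [0.553  0.1803 0.2566] F [-0.4 -0.3 -1.4] open 0.27 q [-0.99  0.6   1.02  1.68 -0.55  1.18 -1.49] t 11.1833
```

View pics/w6.png

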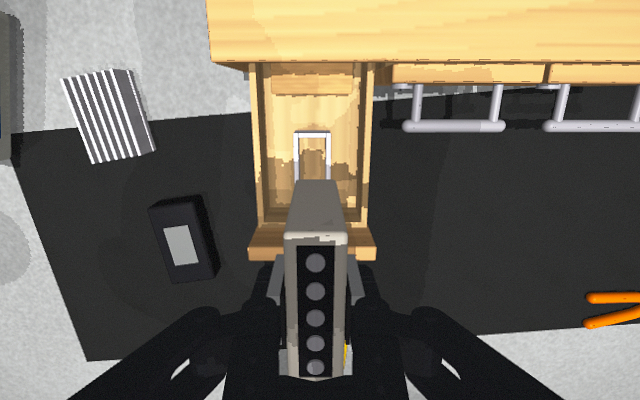

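The rim's far end is at (312,133) and the module is lined up over the holder. I'll lower it in stages.

```bash
python3 -m pendant '[[[0,0,0,-0.005,-0.015,0,-1],[0,0,0,-0.005,-0.015,0.1,-1],[0,0,0,-0.005,-0.015,0.2,-1],[0,0,0,-0.005,-0.015,0.3,-1],[0,0,0,-0.005,-0.015,0.4,-1],[0,0,0,-0.005,-0.015,0.48,-1],[0,0,0,-0.005,-0.015,0.53,-1],[0,0,0,-0.005,-0.015,0.54,-1],[0,0,0,-0.005,-0.015,0.54,-1]]]'; python3 - <<'E'
from h import *
im,d,K,D,P=grab('wrist'); save('w7.png',im)
s=arm.state();p=s['tool_pos'][:2]-C; print(p@U,p@V)
q=cloud(d,K,D,P); ux=(q[...,:2]-C)@U; uy=(q[...,:2]-C)@V; h=q[...,2]; hsv=cv2.cvtColor(im,cv2.COLOR_RGB2HSV)
m=(h>.047)&(h<.057)&(ux>-.3)&(ux<-.18)&(uy>.095)&(uy<.155)&(hsv[...,1]<60)
w=ray(np.argwhere(m)[:,::-1],K,D,P,.052)[:,:2]-C; w=np.c_[w@U,w@V]; print(m.sum(),np.percentile(w,[1,99],0))
go([*unit(-.239,.1245),.069],V)
E
```

```text
clock: 11.93
tool_pos: [0.552, 0.186, 0.1212]
tcp_rot: [3.139, -0.127, -0.001]
wrist_force: [-0.2, -0.2, -1.3]
opening: 0.276
gripper_force: 59.7
-0.23873207490570283 0.12633148748631448
1169 [[-0.24061283  0.10413172]
 [-0.19391838  0.14263846]]
row [-0.     -0.0005  0.0011 -0.0012  0.0073  0.2121] tcp [0.5525 0.1861 0.122 ] F [ 0.9 -0.4 -1.6] open 0.274 q [-0.92  0.73  0.88  1.84 -0.71  0.92 -1.36] t 11.9833
```

View pics/w7.png

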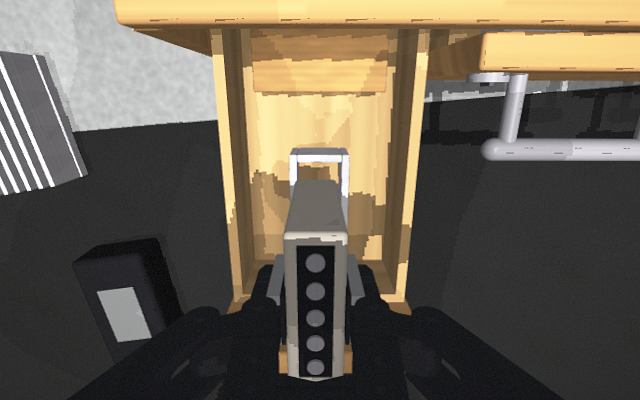

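The rim spans columns 291–349 and the module's bottom is about 4 px left of its centre, so I'll shift about 2.3 mm along +tool y and lower.

```bash
python3 -m pendant '[[[0,0,0,0,0.009,0,-1],[0,0,0,0,0.009,0.02,-1],[0,0,0,0,0.009,0.04,-1],[0,0,0,0,0.009,0.06,-1],[0,0,0,0,0.009,0.08,-1],[0,0,0,0,0.009,0.1,-1],[0,0,0,0,0.009,0.12,-1],[0,0,0,0,0.009,0.12,-1]]]'; python3 - <<'E'
from h import *
s=arm.state();p=s['tool_pos'][:2]-C; print(p@U,p@V)
go([*unit(-.239,.124),.069],V)
E
```

```text
clock: 12.65
tool_pos: [0.5512, 0.1841, 0.0901]
tcp_rot: [3.138, -0.126, -0.002]
wrist_force: [0.3, 0.3, -1.1]
opening: 0.272
gripper_force: 59.7
-0.23981490393579613 0.12426587336175597
row [0.0004 0.0009 0.0015 0.0034 0.001  0.0844] tcp [0.5512 0.1841 0.0901] F [ 0.3  0.3 -1.1] open 0.272 q [-0.89  0.76  0.84  1.87 -0.75  0.86 -1.32] t 12.65
```

```bash
python3 -m pendant '[[[0,0,0,0,0,0.02,-1],[0,0,0,0,0,0.04,-1],[0,0,0,0,0,0.055,-1],[0,0,0,0,0,0.065,-1],[0,0,0,0,0,0.075,-1],[0,0,0,0,0,0.075,-1]]]'
```

```text
clock: 13.15
tool_pos: [0.5516, 0.1841, 0.072]
tcp_rot: [3.139, -0.126, -0.001]
wrist_force: [0.3, -0.3, -1.6]
opening: 0.269
gripper_force: 59.7
```

```bash
python3 -m pendant '[[[0,0,0,0,0,0.005,-1],[0,0,0,0,0,0.01,-1],[0,0,0,0,0,0.014,-1],[0,0,0,0,0,0.014,-1]]]'
```

```text
clock: 13.48
tool_pos: [0.5523, 0.184, 0.0696]
tcp_rot: [-3.139, 0.126, -0.002]
wrist_force: [-0.5, 0.2, 2.7]
opening: 0.271
gripper_force: 60.2
```

```bash
python3 -m pendant '[[[0,0,0,0,0,0.004,-1],[0,0,0,0,0,0.004,-1],[0,0,0,0,0,0.004,-0.4],[0,0,0,0,0,0.004,-0.3],[0,0,0,0,0,0.004,-0.2],[0,0,0,0,0,0.004,-0.1],[0,0,0,0,0,0.004,0],[0,0,0,0,0,0.004,0],[0,0,0,0,0,0.004,0]]]'; python3 mod.py
```

```text
clock: 14.23
tool_pos: [0.5517, 0.1841, 0.0679]
tcp_rot: [3.139, -0.126, -0.0]
wrist_force: [0.2, -0.2, -0.1]
opening: 0.496
gripper_force: 0.0
top z -0.035187605821820046 x [-0.0305 -0.0253  0.0105  0.0358  0.0362] y [-0.0113  0.0121]
end face 2425
-0.02 979 [ 0.0359  0.0002 -0.0104] [-0.0156  0.0157]
0 935 [ 0.0359 -0.0023  0.0145] [-0.0158  0.0158]
0.02 482 [0.0359 0.0017 0.0275] [-0.0136  0.0155]
```

The module's top is at 0.103 m, so it is fully home, and it's released. I'll lift clear and move in front of the handle.

```bash
python3 -m pendant '[[[0,0,0,0,0,-0.04,0],[0,0,0,0,0,-0.12,0],[0,0,0,0,0,-0.24,0],[0,0,0,0,0,-0.36,0],[0,0,0,0,0,-0.48,0],[0,0,0,0,0,-0.56,0],[0,0,0,-0.15,0,-0.56,-1],[0,0,0,-0.3,0,-0.56,-1],[0,0,0,-0.45,0,-0.56,-1],[0,0,0,-0.58,0,-0.56,-1]]]'; python3 - <<'E'
from h import *
im,d,K,D,P=grab('top'); 
q=cloud(d,K,D,P); ux=(q[...,:2]-C)@U; uy=(q[...,:2]-C)@V; h=q[...,2]; hsv=cv2.cvtColor(im,cv2.COLOR_RGB2HSV)
m=(h>.095)&(h<.112)&(ux>-.29)&(ux<-.19)&(uy>.10)&(uy<.15)
w=ray(np.argwhere(m)[:,::-1],K,D,P,.102)[:,:2]-C; print(m.sum(),np.nanmedian(h[m]),cv2.minAreaRect((np.c_[w@U,w@V]*1000).astype(np.float32)))
go([*unit(-.385,.1245),.083],V)
E
```

```text
clock: 15.12
tool_pos: [0.405, 0.1952, 0.2083]
tcp_rot: [-3.138, 0.127, 0.002]
wrist_force: [0.3, 0.2, 0.8]
opening: 0.001
gripper_force: 0.0
193 0.10345004370758315 ((-238.68226623535156, 125.08012390136719), (70.32318115234375, 25.019086837768555), 0.339701771736145)
row [-4.000e-04  5.300e-03  2.100e-03  3.570e-02 -3.700e-03  4.967e-01] tcp [0.3986 0.1959 0.2072] F [-5.7 -2.3 -2. ] open 0.0 q [-1.31  0.47  1.11  2.07 -0.53  0.93 -1.56] t 15.1667
```

```bash
python3 -m pendant '[[[0,0,0,0.03,0,0.05,-1],[0,0,0,0.03,0,0.15,-1],[0,0,0,0.03,0,0.27,-1],[0,0,0,0.03,0,0.38,-1],[0,0,0,0.03,0,0.46,-1],[0,0,0,0.03,0,0.5,-1],[0,0,0,0.03,0,0.5,-1]]]'; python3 - <<'E'
from h import *
s=arm.state();p=s['tool_pos'][:2]-C; print(p@U,p@V)
go([*unit(-.2,.1245),.08],V)
E
```

```text
clock: 15.75
tool_pos: [0.4142, 0.1947, 0.0821]
tcp_rot: [3.138, -0.127, -0.003]
wrist_force: [0.1, -0.3, 0.9]
opening: -0.002
gripper_force: 0.0
-0.37724382178654897 0.12353656386617211
row [ 7.00e-04  1.20e-03  1.00e-03  7.09e-01 -2.70e-03  7.20e-03] tcp [0.4142 0.1947 0.0821] F [ 0.1 -0.3  0.9] open -0.002 q [-1.08  0.64  0.83  2.19 -0.8   0.66 -1.32] t 15.75
```

```bash
python3 -m pendant '[[[0,0,0,0.03,0,0,-1],[0,0,0,0.06,0,0,-1],[0,0,0,0.1,0,0,-1],[0,0,0,0.15,0,0,-1],[0,0,0,0.2,0,0,-1],[0,0,0,0.25,0,0,-1],[0,0,0,0.3,0,0,-1],[0,0,0,0.35,0,0,-1],[0,0,0,0.4,0,0,-1],[0,0,0,0.44,0,0,-1]]]'; python3 -m pendant '[[[0,0,0,0.05,0,0,-1],[0,0,0,0.1,0,0,-1],[0,0,0,0.14,0,0,-1],[0,0,0,0.17,0,0,-1],[0,0,0,0.2,0,0,-1],[0,0,0,0.22,0,0,-1],[0,0,0,0.22,0,0,-1]]]'; cat > bar.py <<'E'
from h import *
s=arm.state();p=s['tool_pos'][:2]-C; print('tool unit',p@U,p@V)
for n in('top',):
    im,d,K,D,P=grab(n); np.savez('last.npz',im=im); save('last.png',im)
    q=cloud(d,K,D,P); ux=(q[...,:2]-C)@U; uy=(q[...,:2]-C)@V; h=q[...,2]; hsv=cv2.cvtColor(im,cv2.COLOR_RGB2HSV)
    for y in(.128,0,-.128):
        m=(h>.09)&(h<.112)&(ux<-.165)&(ux>-.36)&(abs(uy-y)<.055)&(hsv[...,1]<90)
        w=ray(np.argwhere(m)[:,::-1],K,D,P,.103)[:,:2]-C; print('bar',m.sum(),np.percentile(w@U,[5,20,50]))
E
python3 bar.py
```

```text
clock: 16.58
tool_pos: [0.5261, 0.1863, 0.084]
tcp_rot: [-3.139, 0.125, -0.002]
wrist_force: [-2.7, 0.2, 1.6]
opening: -0.001
gripper_force: 1.2
clock: 17.17
tool_pos: [0.5805, 0.1815, 0.0832]
tcp_rot: [3.139, -0.126, 0.002]
wrist_force: [0.2, 0.8, 0.4]
opening: -0.001
gripper_force: 0.0
tool unit -0.2104282223312504 0.12411119088575395
bar 25 [-0.22037886 -0.19351053 -0.17823718]
bar 125 [-0.18839377 -0.18641407 -0.1826045 ]
bar 127 [-0.18836039 -0.18633838 -0.18244284]
```

```bash
python3 -m pendant '[[[0,0,0,0.01,0,0,-1],[0,0,0,0.02,0,0,-1],[0,0,0,0.03,0,0,-1],[0,0,0,0.03,0,0,-1]]]'; python3 -m pendant '[[[0,0,0,0.008,0,0,-1],[0,0,0,0.012,0,0,-1],[0,0,0,0.012,0,0,-1]]]';python3 bar.py
```

```text
clock: 17.55
tool_pos: [0.5869, 0.1812, 0.083]
tcp_rot: [3.139, -0.126, 0.0]
wrist_force: [-0.7, 0.5, -0.6]
opening: -0.002
gripper_force: 0.2
clock: 17.8
tool_pos: [0.5898, 0.1809, 0.083]
tcp_rot: [3.139, -0.126, 0.0]
wrist_force: [-0.5, -0.7, 0.1]
opening: -0.001
gripper_force: 0.5
tool unit -0.20107337097333827 0.12431953250899573
bar 17 [-0.21199923 -0.20771286 -0.17239861]
bar 125 [-0.18827903 -0.18627078 -0.18246121]
bar 129 [-0.18834636 -0.18628209 -0.18244284]
```

```bash
python3 -m pendant '[[[0,0,0,0.006,0,0,-1],[0,0,0,0.012,0,0,-1],[0,0,0,0.012,0,0,-1]]]'; python3 -m pendant '[[[0,0,0,0.006,0,0,-1],[0,0,0,0.012,0,0,-1],[0,0,0,0.012,0,0,-1]]]'
```

```text
clock: 18.1
tool_pos: [0.5909, 0.1809, 0.0828]
tcp_rot: [-3.139, 0.126, 0.006]
wrist_force: [-8.5, 0.3, 4.9]
opening: -0.0
gripper_force: 4.3
clock: 18.35
tool_pos: [0.5911, 0.181, 0.0825]
tcp_rot: [-3.138, 0.126, 0.015]
wrist_force: [-19.3, -0.3, 12.4]
opening: 0.0
gripper_force: 9.6
```

The force rose against a hard stop, so the drawer is flush. I'll back off, lift and verify.

```bash
python3 -m pendant '[[[0,0,0,-0.03,0,0,-1],[0,0,0,-0.1,0,0,-1],[0,0,0,-0.24,0,0,-1],[0,0,0,-0.4,0,0,-1],[0,0,0,-0.5,0,-0.1,-1],[0,0,0,-0.5,0,-0.25,-1],[0,0,0,-0.5,0,-0.4,-1],[0,0,0,-0.5,0,-0.5,-1],[0,0,0,-0.5,0,-0.5,-1]]]';python3 bar.py
```

```text
clock: 19.1
tool_pos: [0.474, 0.1908, 0.2129]
tcp_rot: [-3.135, 0.126, -0.012]
wrist_force: [0.8, 0.0, -1.2]
opening: 0.0
gripper_force: 0.0
tool unit -0.3173633930987896 0.12458193868684539
bar 127 [-0.18825154 -0.18622584 -0.18232098]
bar 126 [-0.18838671 -0.18638417 -0.18253286]
bar 128 [-0.18835338 -0.18631024 -0.18244643]
```

View pics/last.png

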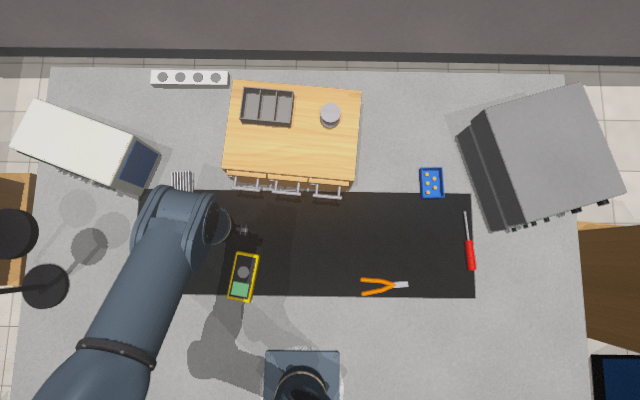

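The top view shows all three handles in line at (247,187), (286,190) and (326,194), so all three drawers are shut. The bystanders in view haven't moved, and the robot is clear.

```bash
python3 -c "
from cell import arm
print(arm.sign_off())"
```

```text
the job is handed in; nothing more can be done
None
```

I found drawer a (left) unlocked, set the module down fully home in its holder, let go, and pushed the drawer shut until it was flush; the job was handed in at about 19 s, and no verdict came back.

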